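Knock a pressed sample pellet out of its die

ROBOT

A 6-joint arm with a two-finger parallel gripper is mounted at the origin on a cart in front of the work surface, level with it; the furniture and walls round the work are solid. World frame = base frame: x ahead of the robot, y to its left, z up, the work surface at z = 0. Lengths are in m, angles in degrees, forces in N, time in s.
With the tool pointing down it reaches from about 0.375 to 0.9 m from the base axis. Payload 3.1 kg.
Tool frame: the origin (TCP) lies on the centre line of the jaws, within the pads' length; the fingertips stand 19 mm ahead of it and the grasp point (between the pads) is the TCP; z points along the fingers, y is the direction in which the jaws open and shut (so a half turn about z gives the same grasp; the last joint's range is limited). The gripper opens to 87 mm and grips with 3 to 60 N. Pads are 19 mm wide; open, the fingers measure 117 mm over their backs; the gripper's body (75 mm by 190 mm) begins 51 mm behind the grasp point.
Start: joints at [61.908, 30.224, 82.088, -0, 67.689, -10.227], TCP at [0.192, 0.595, 0.242] pointing down, gripper open.
Joint ranges: [-176.69, 176.69], [-43.24, 126.21], [12.49, 139.97], [-82, 262], [0, 151.66], [-163.58, 163.58]. Speed limits (degrees/s): [159.86, 159.86, 180, 180, 180, 180].

INTERFACE

Orientations are given as a 3x3 rotation matrix whose columns are the frame's x, y, z axes.
In Python, from rig import bot gives the robot as it stands.
- The arm moves only by the tool carry_out, never from a script. Its argument "targets" is a list of rows, each a list of 6 numbers: the shift along the tool's x, y, z each as a share of 200 mm, from -1 to 1, then the turn, a rotation vector about the tool's x, y, z each as a share of pi/2 rad, from -1 to 1. In form: [[dx, dy, dz, ax, ay, az], ...]. A call has 1 to 20 rows; each row is the pose to reach, as a shift and turn from the pose measured when the call began, along the tool's axes at that moment; what a row does not reach only later rows make up. A row lasts 1/8 s, in which the tool goes at most 62.5 mm and 10.7 degrees, less where a joint would pass 70% of its speed; a pose out of reach is approached as far as the arm can. A call with a number of a shift or a turn outside -1 to 1 is refused whole. A call with a gripper value outside its range is refused whole. "jaw" is the gripper's target within -1 to 1 (fully open at 1, half-way at 0, shut at -1), set as the call begins (left out, the last holds). The fingers move at their own pace and stop on an object; the grip force is fixed at half the most. Time passes only in rows, so rows that repeat a pose let the fingers close. It gives the time, the measured TCP pose, the force and the opening at its end, in the units of the state.
- bot.read_state(): the state, without advancing time (a new reading comes with each control period).
- bot.capture(name): name is "side" or "top"; returns the picture (420x560x3 uint8, blue, green, red); there is no depth.
- bot.camera_info(name): a dict with "camera_matrix" (3x3 intrinsics, pixels), "view" (4x4, takes a point from world to camera coordinates). Camera axes: x right, y down, z forward; pixel columns grow to the right and rows downward; lengths in m; the calibration is good to about 2 mm. A picture is of the moment at which its call begins. camera_info takes no time and is no camera call.
- bot.hand_in(): hands the job in, once; it reports no verdict.
The state is a dict: "time_s": time; "joint_positions": joint angles; "qvel": joint speeds; "tau": joint torques, N m; "position": TCP position; "tcp_rot": TCP orientation; "force": force on the tool from outside, world axes, zero at the start; "moment": the same for the moment, N m; "opening": opening from 0.0 (shut) to 1.0 (fully open).
Only numpy, scipy, OpenCV 4.12 (cv2) and the standard library are available. Lean on these libraries where they do the work, as an engineer would, in place of code of your own. Each camera call takes 0.05 s, during which the arm holds its last target.

TASK

The pressed sample pellet is stuck in the steel die of the knock-out stand. Pick up the mallet and strike the sprung ejector on top of the die down with a sharp blow, not a slow push and not with the gripper itself, so that the pellet drops into the pan below and the ejector springs back up. Then set the mallet down gently on a free patch of the bench, without disturbing the mortar, petri dish or sample jar.

Things in the scene. Friction and masses are not known exactly. Their poses are not given: they have to be found in the camera images.
- stand: Knock-out stand, fixed to the bench: grey base plate 110 x 140 x 12 mm, two steel columns at y = +58 and -58 mm carrying an aluminium bridge, and clamped in the bridge an upright round steel die (62 mm across, underside 52 mm and top 99 mm above the bench). Origin: centre of the base's underside, on the die's axis, at bench height; z up. Nothing of it but the ejector stands higher than 99 mm.
- ejector_head: Domed steel mushroom head of the ejector on top of the die, 34 mm across, 14 mm high, over a coil spring; the part to strike. Origin: centre of its upper face, 139 mm above the bench when it is up; z up.
- ejector (a joint): How far the ejector is driven down, in m: 0 = up, 0.020 = hard stop. A spring of 2.6 N at the top and 5 N at the stop brings it back up when it is let go. It meets the pellet after 1 mm; freeing the pellet takes about 10 N more over the next 3 mm, then little; past 15 mm the pellet drops. A sharp blow is one that moves the ejector at 0.1 m/s or faster; a mallet brought down at about 0.2 m/s or more does so.
- pellet_centre (a point): Centre of the sample pellet, a brown pressed disc 32 mm across and 8 mm thick, lying level in the die's bore, hidden from above. Its centre is 69 mm above the bench while it is stuck and about 18 mm when it lies in the pan.
- pan: Round aluminium pan, loose on the stand's base plate under the die, 84 mm across the rim, 14 mm high, floor 2 mm thick. Origin: centre of its underside, 12 mm above the bench; z up.
- mallet_grip (a point): Middle of the gripping part of the mallet's straight wooden handle, 50 mm from the head's axis. The mallet weighs about 0.3 kg and stands on one face of its head, so the handle lies level, its centre 36 mm above the bench. Handle section 18 mm wide x 22 mm high, from 20 mm to 128 mm from the head's axis. x points along the handle towards the head, z up, y across the handle.
- mallet_head (a point): Centre of the mallet's head, a steel cylinder with white nylon faces, 40 mm across and 72 mm long, its axis along this point's z (upright while it stands); the lower striking face lies 36 mm below this point along -z. x points from the handle to the head.
- mallet: The mallet as a whole. Origin: centre of the lower striking face (36 mm below mallet_head), at bench height while it stands; x and z as for mallet_head.
- mortar: White porcelain mortar, 94 mm across, 55 mm high, bystander. Origin: centre of its underside.
- petri_dish: Closed petri dish, 90 mm across, 15 mm high, bystander. Origin: centre of its underside.
- sample_jar: Capped sample jar, 48 mm across, 62 mm high, bystander. Origin: centre of its underside.
Not all that is in view belongs to the job. Leave any turquoise look-alike of the pan alone.

How it is judged:
By the outcome, as a careful person would: the job done as asked, in the order asked, and still so for the second after the job is handed in, with the robot touching nothing.
It also fails if it takes over 38 s, if anything falls off the work surface, if the arm or the gripper's body presses on something with over 40 N, if the wrist force passes 120 N, or if a joint passes its speed limit or range.

## Working session

There is one attempt and no reset: what is moved stays moved. The work goes in short steps, Python scripts to look and compute and a tool call to move; the robot and the scene stay as the last step left them, time stands still between calls to the robot, and variables do not carry over. Pictures are saved under pics/ and viewed, and the job is handed in when it is done.

Besides the shell and the picture viewer there is one more tool, called after "Request:" in YAML: its name, and indented under it one key for each argument. carry_out: Moves the arm, as the interface text tells. Shift numbers are shares of 200 mm and turn numbers shares of pi/2 rad, none past 1 either way. Its arguments: {"type":"object","properties":{"targets":{"type":"array"},"jaw":{"type":"number"}},"required":["targets"]}

```bash
ls; mkdir -p pics
python3 - <<'E'
from rig import bot
import cv2
for n in("side","top"):
    cv2.imwrite(f"pics/{n}0.png",bot.capture(n))
    i=bot.camera_info(n); print(n,i["camera_matrix"],i["view"])
s=bot.read_state(); print(s["time_s"],s["position"],s["tcp_rot"],s["opening"],s["force"])
E
```

```text
pics
side [[406.2167061    0.         282.39532843]
 [  0.         406.2167061  213.7000967 ]
 [  0.           0.           1.        ]] [[ 0.99425735 -0.10469416  0.02216884 -0.57386026]
 [-0.0437371  -0.5866014  -0.80869392  0.19108573]
 [ 0.0976698   0.80308028 -0.58781177  0.73534783]
 [ 0.          0.          0.          1.        ]]
top [[439.17752982   0.         279.01800104]
 [  0.         439.17752982 209.59489661]
 [  0.           0.           1.        ]] [[ 0.01345677 -0.99957408 -0.02589562  0.17162881]
 [-0.99587364 -0.01107347 -0.09007257  0.60297896]
 [ 0.08974746  0.02700085 -0.99559849  0.91037033]
 [ 0.          0.          0.          1.        ]]
0.1 [0.1914127  0.59428889 0.24066404] [[-9.51773691e-01  3.06799651e-01 -9.02871652e-04]
 [ 3.06800818e-01  9.51772087e-01 -1.77550706e-03]
 [ 3.14603091e-04 -1.96688267e-03 -9.99998016e-01]] 1.0002438924437977 [ 0.18656151 -0.24417576 -1.08167887]
```

View pics/side0.png

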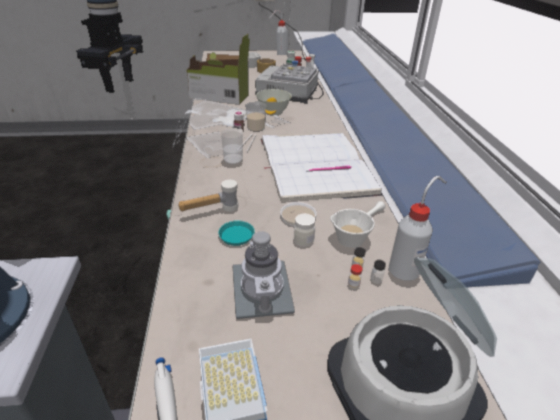

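View pics/top0.png

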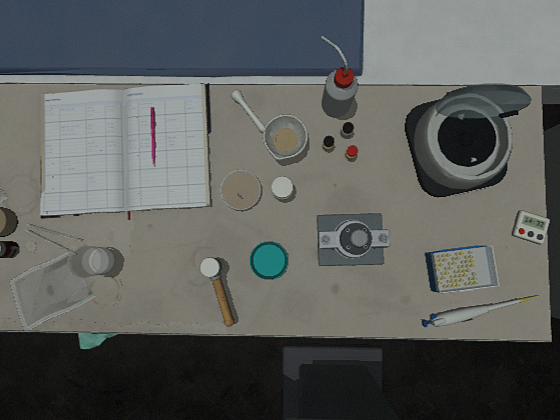

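The top view shows the mallet with its white face at (210,267) and its handle running to (229,323). The stand's die is at (355,238) and the turquoise decoy at (269,260). Petri dish is at (241,190), jar at (283,188), mortar at (286,138). I'll enlarge and measure.

```bash
cat > h.py <<'E'
import numpy as np,cv2
from rig import bot
def ray(n,uv):
    i=bot.camera_info(n);K=np.array(i["camera_matrix"]);V=np.array(i["view"])
    d=V[:3,:3].T@np.linalg.solve(K,[uv[0],uv[1],1]);c=-V[:3,:3].T@V[:3,3];return c,d
def onz(n,uv,z):
    c,d=ray(n,uv);return c+d*(z-c[2])/d[2]
def tri(uva,uvb):
    A=[];b=[]
    for n,uv in(("side",uva),("top",uvb)):
        c,d=ray(n,uv);d=d/np.linalg.norm(d);P=np.eye(3)-np.outer(d,d);A.append(P);b.append(P@c)
    return np.linalg.lstsq(np.vstack(A),np.hstack(b),rcond=None)[0]
def proj(n,p):
    i=bot.camera_info(n);K=np.array(i["camera_matrix"]);V=np.array(i["view"])
    q=K@(V[:3,:3]@np.array(p)+V[:3,3]);return q[:2]/q[2]
E
python3 - <<'E'
from h import *
t=cv2.imread("pics/top0.png");s=cv2.imread("pics/side0.png")
a=cv2.resize(t[240:340,180:290],None,fx=3.6,fy=3.6,interpolation=cv2.INTER_CUBIC)
b=cv2.resize(t[200:275,305:400],None,fx=4,fy=4,interpolation=cv2.INTER_CUBIC)
c=cv2.resize(s[165:225,165:265],None,fx=4,fy=4,interpolation=cv2.INTER_CUBIC)
d=cv2.resize(s[220:320,220:310],None,fx=3,fy=3,interpolation=cv2.INTER_CUBIC)
W=np.zeros((600,800,3),np.uint8)
for im,x,y in((a,0,0),(b,400,0),(c,0,360),(d,420,300)):
    W[y:y+im.shape[0],x:x+im.shape[1]]=im[:600-y,:800-x]
cv2.imwrite("pics/crop.png",W)
for n,I in(("top",t),("side",s)):
    hsv=cv2.cvtColor(I,cv2.COLOR_BGR2HSV)
    m=cv2.inRange(hsv,(8,110,90),(24,255,255))
    N,l,st,ce=cv2.connectedComponentsWithStats(m)
    for k in range(1,N):
        if st[k,4]>100: print(n,st[k],ce[k])
E
```

```text
top [213 279  20  47 319] [222.39811912 302.56426332]
side [180 196  38  13 136] [195.16176471 201.27205882]
```

View pics/crop.png

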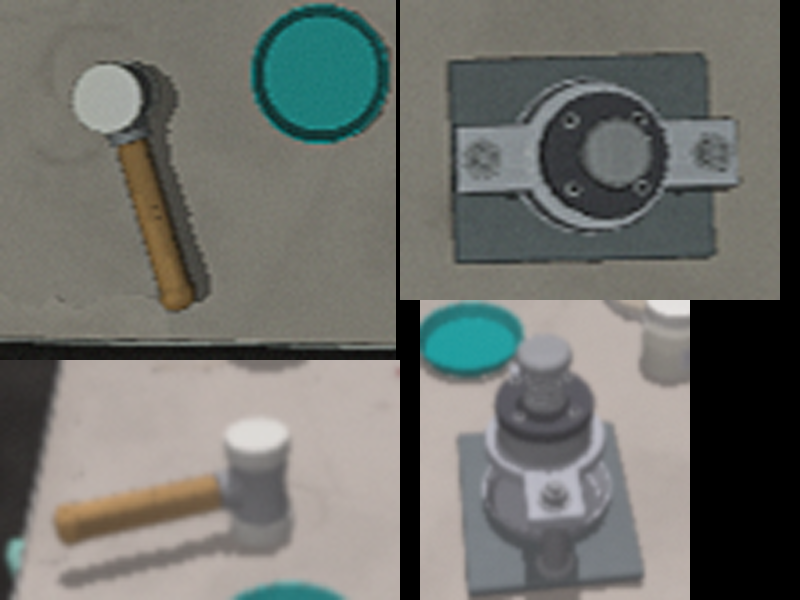

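The crops confirm one mallet, with its white head centre at about (210.3,267) in the top view, and the grey ejector dome at (359.2,238.2). The only other pan is the turquoise decoy, which stays put.

Run:
```python
from h import *
t=cv2.imread("pics/top0.png");s=cv2.imread("pics/side0.png")
def comp(I,lo,hi,near,n,hsvm=True):
    H=cv2.cvtColor(I,cv2.COLOR_BGR2HSV)
    m=cv2.inRange(H,lo,hi);N,l,st,ce=cv2.connectedComponentsWithStats(m)
    k=l[near[1],near[0]]; print(n,k,st[k],ce[k]); 
    cs,_=cv2.findContours((l==k).astype(np.uint8),cv2.RETR_EXTERNAL,cv2.CHAIN_APPROX_NONE)
    c=max(cs,key=len); print("  circ",cv2.minEnclosingCircle(c),cv2.fitEllipse(c)); return ce[k],c
print(t[267,210],t[238,359],t[190,241],t[188,283])
w,_=comp(t,(0,0,150),(180,60,255),(210,267),"headtop")
h=onz("top",w,.072); print("head",h)
_,c=comp(t,(8,110,60),(24,255,255),(222,302),"handle")
P=np.array([onz("top",p[0],.036)[:2] for p in c]); 
mu=P.mean(0); 
m=cv2.minAreaRect(P.astype(np.float32)); print("handle rect",m)
u=h[:2]-np.array(m[0]); print("dir head",u/np.linalg.norm(u),np.degrees(np.arctan2(u[1],u[0])),np.linalg.norm(u))
vx,vy,x0,y0=cv2.fitLine(P.astype(np.float32),cv2.DIST_L2,0,.01,.01).ravel(); print("line",vx,vy,np.degrees(np.arctan2(vy,vx)),x0,y0)
# side head top white
w2,_=comp(s,(0,0,190),(180,40,255),(229,185),"sidehead")
print("side on .072",onz("side",w2,.072), "tri",tri(w2,w))
# ejector
for z in(.128,.132,.139): print("ej top",z,onz("top",(359.25,238.25),z))
print("ej side",onz("side",(420/3*0+ (545-420)/3+220,(355-300)/3+220),.132), tri(((545-420)/3+220,(352-300)/3+220),(359.25,238.25)))
# base plate corners from crop
for p in((447,62),(706,54),(716,256),(455,262)):
    print("base",onz("top",((p[0]-400)/4+305,p[1]/4+200),.012))
for nm,p,z in(("petri",(241,190),.015),("jar",(283,188),.062),("mortar",(286,138),.055),("teal",(269,260),.014)): print(nm,onz("top",p,z))
# bench edge
for p in((180,335),(300,338)): print("edge",onz("top",p,0))
```

```text
[163 169 165] [114 115 108] [ 98 111 120] [158 166 161]
headtop 93 [200 258  19  19 267] [209.14981273 266.86142322]
  circ ((209.01219177246094, 266.8414611816406), 9.332754135131836) ((209.15345764160156, 266.8676452636719), (17.123804092407227, 18.040813446044922), 15.94039535522461)
head [0.4788646 0.3179724 0.072    ]
handle 8 [213 279  21  47 371] [222.8787062  302.52560647]
  circ ((223.09210205078125, 302.27630615234375), 24.060462951660156) ((223.16282653808594, 303.4443664550781), (7.6120285987854, 66.22315979003906), 163.1611785888672)
handle rect ((0.40425050258636475, 0.2939377427101135), (0.09951219707727432, 0.017133396118879318), 19.23709487915039)
dir head [0.95183677 0.30660523] 17.854764596648216 0.07838959189955705
line 0.9486741 0.3162555 18.436623 0.40441564 0.29393783
sidehead 43 [217 176  22  12 145] [227.86896552 182.11034483]
  circ ((227.5, 180.5), 10.606701850891113) ((227.67489624023438, 181.95750427246094), (9.631099700927734, 18.572675704956055), 93.052978515625)
side on .072 [0.47473779 0.3235635  0.072     ] tri [0.47699811 0.31726277 0.07579145]
ej top 0.128 [0.53913026 0.02359163 0.128     ]
ej top 0.132 [0.53902202 0.02421309 0.132     ]
ej top 0.139 [0.5388326  0.02530066 0.139     ]
ej side [0.53954979 0.02779375 0.132     ] [0.53914955 0.02493073 0.13667799]
base [0.59042867 0.09733823 0.012     ]
base [ 0.5963757  -0.04254323  0.012     ]
base [ 0.48786945 -0.04706068  0.012     ]
base [0.48266959 0.09242831 0.012     ]
petri [0.64422069 0.26315637 0.015     ]
jar [0.64295213 0.17048842 0.062     ]
mortar [0.75047895 0.16562981 0.055     ]
teal [0.49296111 0.1995654  0.014     ]
edge [0.32862637 0.3904985  0.        ]
edge [0.3270899  0.13102115 0.        ]
```

```bash
cat >> h.py <<'E'
from scipy.spatial.transform import Rotation as Rn
def row(pos,yaw,ref=None):
    """tool down, jaw y-axis at yaw+90 deg where yaw = handle direction"""
    s=bot.read_state();R=np.array(s["tcp_rot"]);p=np.array(s["position"])
    a=np.radians(yaw+90);y=np.array([np.cos(a),np.sin(a),0]);z=np.array([0,0,-1.]);x=np.cross(y,z)
    T=np.c_[x,y,z]
    d=R.T@(np.array(pos)-p)/.2; w=Rn.from_matrix(R.T@T).as_rotvec()/(np.pi/2)
    return np.round(np.r_[d,w],3).tolist()
def st():
    s=bot.read_state();u=-np.array(s["tcp_rot"])[:,0]
    print(s["time_s"],"p",np.round(s["position"],4),"z",np.round(np.array(s["tcp_rot"])[:,2],3),"yaw-u",np.degrees(np.arctan2(u[1],u[0])),"op",s["opening"],"F",np.round(s["force"],1),"M",np.round(s["moment"],2))
E
python3 - <<'E'
from h import *
st();print(row((.435,.3035,.15),18),row((.313,.45,.2),0))
E
```

```text
0.1 p [0.1914 0.5943 0.2407] z [-0.001 -0.002 -1.   ] yaw-u -17.866539195784398 op 1.0002438924437977 F [ 0.2 -0.2 -1.1] M [ 0.04 -0.    0.01]
[-1.605, -1.009, 0.455, -0.001, -0.001, -0.399] [-0.8, -0.5, 0.204, -0.001, -0.0, -0.199]
```

Request:
carry_out:
  targets:
    - [-0.25, -0.16, 0.05, 0, 0, -0.1]
    - [-0.5, -0.32, 0.1, 0, 0, -0.2]
    - [-0.75, -0.47, 0.15, 0, 0, -0.3]
    - [-1, -0.63, 0.2, 0, 0, -0.4]
    - [-1, -0.63, 0.2, 0, 0, -0.4]
  jaw: 1

```text
time_s: 0.72
position: [0.3451, 0.4097, 0.1998]
tcp_rot: [[-0.952, -0.306, -0.003], [-0.306, 0.952, -0.004], [0.004, -0.003, -1.0]]
force: [0.5, 1.0, 0.3]
opening: 1.0
```

Run:
```python
from h import *
st();print(row((.435,.3035,.15),18),row((.435,.3035,.036),18))
```

```text
0.725 p [0.3451 0.4097 0.1998] z [-0.003 -0.004 -1.   ] yaw-u 17.793201945117374 op 1.0002766480862462 F [0.5 1.  0.3] M [ 0.08 -0.03  0.02]
[-0.267, -0.642, 0.25, -0.002, -0.002, -0.002] [-0.269, -0.64, 0.82, -0.002, -0.002, -0.002]
```

Request:
carry_out:
  targets:
    - [-0.13, -0.32, 0.12, 0, 0, 0]
    - [-0.27, -0.64, 0.25, 0, 0, 0]
    - [-0.27, -0.64, 0.35, 0, 0, 0]
    - [-0.27, -0.64, 0.35, 0, 0, 0]

```text
time_s: 1.23
position: [0.4348, 0.3031, 0.1282]
tcp_rot: [[-0.953, -0.302, -0.007], [-0.302, 0.953, -0.005], [0.008, -0.003, -1.0]]
force: [-0.1, 1.0, 0.2]
opening: 0.999
```

Run:
```python
from h import *
st();print(row((.435,.3035,.036),18))
t=bot.capture("top");s=bot.capture("side")
a=cv2.resize(t[210:350,150:280],None,fx=3,fy=3);b=cv2.resize(s[120:240,140:270],None,fx=3,fy=3)
W=np.zeros((420,790,3),np.uint8);W[:420,:390]=a;W[:360,400:790]=b;cv2.imwrite("pics/pre.png",W)
```

```text
1.225 p [0.4348 0.3031 0.1282] z [-0.007 -0.005 -1.   ] yaw-u 17.590168586380006 op 0.9986742800039695 F [-0.1  1.   0.2] M [ 0.09  0.04 -0.04]
[-0.005, 0.003, 0.461, -0.002, -0.005, -0.005]
```

View pics/pre.png

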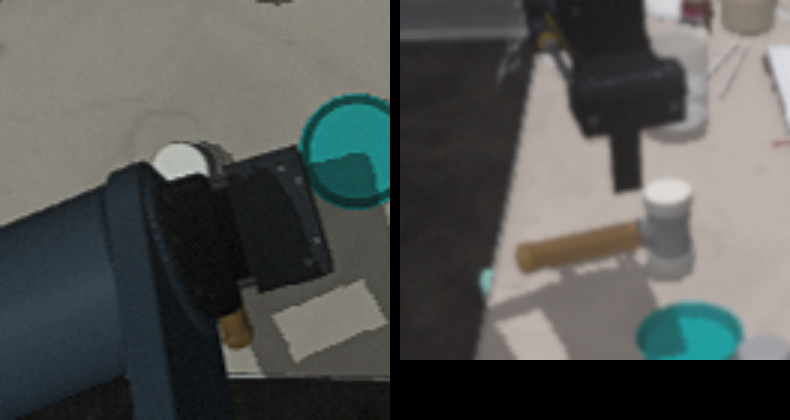

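The open gripper is centred over the handle near the ferrule; the mallet head at (180,160) of the left crop is clear of the fingers. Next I descend and grip.

Request:
carry_out:
  targets:
    - [0, 0, 0.15, 0, 0, 0]
    - [0, 0, 0.3, 0, -0.005, 0]
    - [0, 0, 0.4, 0, -0.005, 0]
    - [-0.005, 0.003, 0.461, 0, -0.005, 0]
    - [-0.005, 0.003, 0.461, 0, -0.005, 0]

```text
time_s: 1.95
position: [0.4348, 0.3065, 0.038]
tcp_rot: [[-0.952, -0.307, 0.004], [-0.307, 0.952, -0.001], [-0.003, -0.002, -1.0]]
force: [0.7, 0.9, 0.8]
opening: 1.0
```

Request:
carry_out:
  targets:
    - [0, 0, 0, 0, 0, 0]
    - [0, 0, 0, 0, 0, 0]
    - [0, 0, 0, 0, 0, 0]
    - [0, 0, 0, 0, 0, 0]
    - [0, 0, 0, 0, 0, 0]
    - [0, 0, 0, 0, 0, 0]
  jaw: -1

```text
time_s: 2.7
position: [0.4347, 0.3064, 0.038]
tcp_rot: [[-0.952, -0.307, 0.004], [-0.307, 0.952, -0.001], [-0.003, -0.002, -1.0]]
force: [0.5, 0.6, -0.3]
opening: 0.401
```

Run:
```python
from h import *
st();print(np.round(bot.read_state()["joint_positions"],1))
```

```text
2.7 p [0.4347 0.3064 0.038 ] z [ 0.004 -0.001 -1.   ] yaw-u 17.854929479071068 op 0.4013831431430638 F [ 0.5  0.6 -0.3] M [ 0.06  0.04 -0.02]
[ 23.2  41.9 103.7  -0.3  34.2 -84.4]
```

Request:
carry_out:
  targets:
    - [0, 0, 0, 0, 0, 0]
    - [0, 0, 0, 0, 0, 0]
    - [0, 0, 0, 0, 0, 0]
    - [0, 0, 0, 0, 0, 0]
    - [0, 0, 0, 0, 0, 0]
    - [0, 0, 0, 0, 0, 0]

```text
time_s: 3.45
position: [0.4346, 0.3063, 0.0379]
tcp_rot: [[-0.952, -0.307, 0.003], [-0.307, 0.952, -0.002], [-0.003, -0.002, -1.0]]
force: [-0.4, -1.6, -0.5]
opening: 0.199
```

Request:
carry_out:
  targets:
    - [0, 0, -0.1, 0, 0, 0]
    - [0, 0, -0.2, 0, 0, 0]
    - [0, 0, -0.2, 0, 0, 0]

```text
time_s: 3.82
position: [0.4352, 0.3069, 0.0787]
tcp_rot: [[-0.952, -0.307, 0.006], [-0.307, 0.952, -0.0], [-0.006, -0.002, -1.0]]
force: [-0.6, -0.7, -3.1]
opening: 0.202
```

Run:
```python
from h import *
st();
t=bot.capture("top");s=bot.capture("side")
a=cv2.resize(t[210:350,150:280],None,fx=3,fy=3);b=cv2.resize(s[120:240,140:270],None,fx=3,fy=3)
W=np.zeros((420,790,3),np.uint8);W[:420,:390]=a;W[:360,400:790]=b;cv2.imwrite("pics/grip.png",W)
```

```text
3.825 p [0.4352 0.3069 0.0787] z [ 0.006 -0.    -1.   ] yaw-u 17.855262888831 op 0.2023691701518576 F [-0.6 -0.7 -3.1] M [ 0.02  0.11 -0.01]
```

View pics/grip.png

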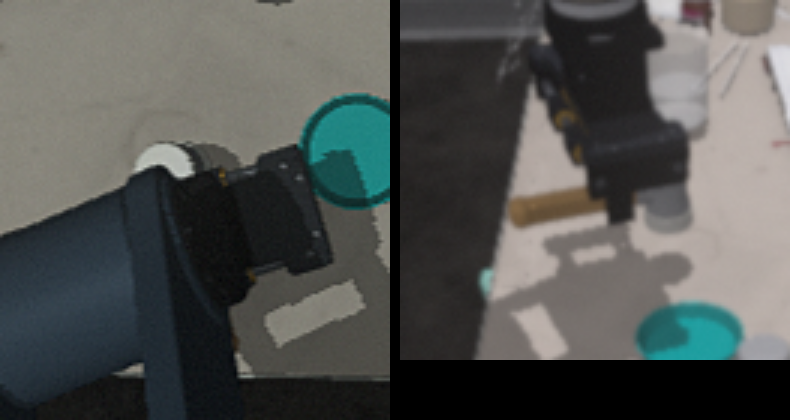

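The mallet is gripped level and lifted (right crop, head at about (670,205)). The wrist reads about 3 N, which matches its weight. Next I go above the ejector.

Run:
```python
from h import *
print(row((.4352,.3069,.24),17.85),row((.4965,.0113,.24),17.85))
```

```text
[-0.008, -0.001, -0.813, -0.002, 0.001, 0.0] [0.154, -1.502, -0.81, -0.002, 0.001, 0.0]
```

Request:
carry_out:
  targets:
    - [0, 0, -0.2, 0, 0, 0]
    - [0, 0, -0.4, 0, 0, 0]
    - [0, 0, -0.6, 0, 0, 0]
    - [0.02, -0.15, -0.8, 0, 0, 0]
    - [0.04, -0.35, -0.81, 0, 0, 0]
    - [0.06, -0.55, -0.81, 0, 0, 0]
    - [0.08, -0.75, -0.81, 0, 0, 0]
    - [0.09, -0.85, -0.81, 0, 0, 0]
    - [0.09, -0.85, -0.81, 0, 0, 0]

```text
time_s: 5.05
position: [0.4683, 0.138, 0.2386]
tcp_rot: [[-0.953, -0.304, 0.0], [-0.304, 0.953, -0.002], [0.0, -0.002, -1.0]]
force: [-0.3, -0.4, -3.1]
opening: 0.203
```

Run:
```python
from h import *
st();print(row((.4965,.0113,.24),18))
```

```text
5.05 p [0.4683 0.138  0.2386] z [ 0.    -0.002 -1.   ] yaw-u 17.68347053912098 op 0.2033297812917121 F [-0.3 -0.4 -3.1] M [0.04 0.15 0.  ]
[0.058, -0.646, -0.006, -0.001, -0.0, -0.004]
```

Request:
carry_out:
  targets:
    - [0.02, -0.2, 0, 0, 0, 0]
    - [0.04, -0.4, 0, 0, 0, 0]
    - [0.05, -0.58, 0, 0, 0, 0]
    - [0.058, -0.646, -0.006, 0, 0, 0]
    - [0.058, -0.646, -0.006, 0, 0, 0]
    - [0.058, -0.646, -0.006, 0, 0, 0]

```text
time_s: 5.8
position: [0.4957, 0.0128, 0.2397]
tcp_rot: [[-0.952, -0.305, -0.001], [-0.305, 0.952, -0.001], [0.001, -0.0, -1.0]]
force: [0.6, -0.2, -3.7]
opening: 0.2
```

Run:
```python
from h import *
st()
t=bot.capture("top");s=bot.capture("side")
a=cv2.resize(t[170:310,300:430],None,fx=3,fy=3);b=cv2.resize(s[170:310,200:330],None,fx=3,fy=3)
W=np.hstack([a,b]);cv2.imwrite("pics/above.png",W)
s_=bot.read_state();p=np.array(s_["position"]);R=np.array(s_["tcp_rot"])
h=p-R[:,0]*.0446-R[:,2]*-.002
print(h,"face ctr px side",proj("side",h+R[:,2]*.036),"top ctr px",proj("side",h-R[:,2]*.036),proj("top",h-R[:,2]*.036))
```

```text
5.8 p [0.4957 0.0128 0.2397] z [-0.001 -0.001 -1.   ] yaw-u 17.750819261625658 op 0.2002408417004176 F [ 0.6 -0.2 -3.7] M [-0.02  0.1   0.05]
[0.53839299 0.02629136 0.2378514 ] face ctr px side [260.7115806 207.1725695] top ctr px [260.31652758 170.21877335] [372.03738529 236.3452298 ]
```

View pics/above.png

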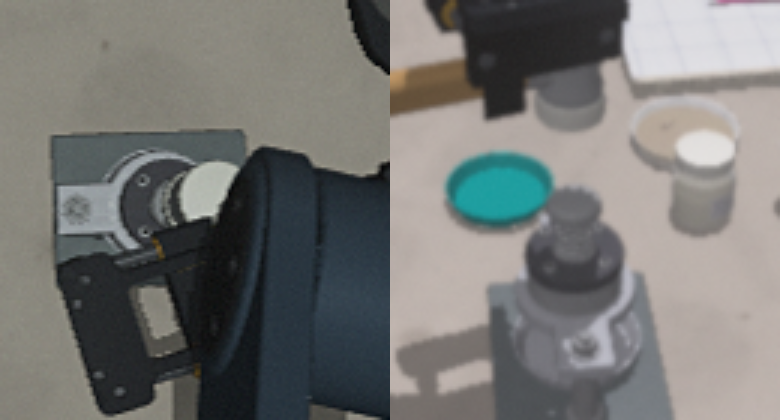

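The head is centred over the ejector: the side view shows the lower face at about (260,207), where I predicted (260.7,207.2). The gap is about 63 mm. I'll strike at about 0.26 m/s through the stroke to about 18 mm depth, then retract at once.

Request:
carry_out:
  targets:
    - [0, 0, 0.07, 0, 0, 0]
    - [0, 0, 0.235, 0, 0, 0]
    - [0, 0, 0.4, 0, 0, 0]
    - [0, 0, 0.405, 0, 0, 0]
    - [0, 0, 0.25, 0, 0, 0]
    - [0, 0, 0, 0, 0, 0]
    - [0, 0, 0, 0, 0, 0]

```text
time_s: 6.78
position: [0.4987, 0.0125, 0.244]
tcp_rot: [[-0.952, -0.306, 0.009], [-0.306, 0.952, -0.003], [-0.008, -0.006, -1.0]]
force: [0.3, -0.6, -3.2]
opening: 0.204
```

Run:
```python
from h import *
st()
t=bot.capture("top");s=bot.capture("side")
a=cv2.resize(t[170:310,300:430],None,fx=3,fy=3);b=cv2.resize(s[170:310,200:330],None,fx=3,fy=3,interpolation=cv2.INTER_CUBIC)
W=np.hstack([a,b]);cv2.imwrite("pics/after.png",W)
```

```text
6.775 p [0.4987 0.0125 0.244 ] z [ 0.009 -0.003 -1.   ] yaw-u 17.812059972315243 op 0.20429339110168646 F [ 0.3 -0.6 -3.2] M [-0.04  0.1  -0.01]
```

View pics/after.png

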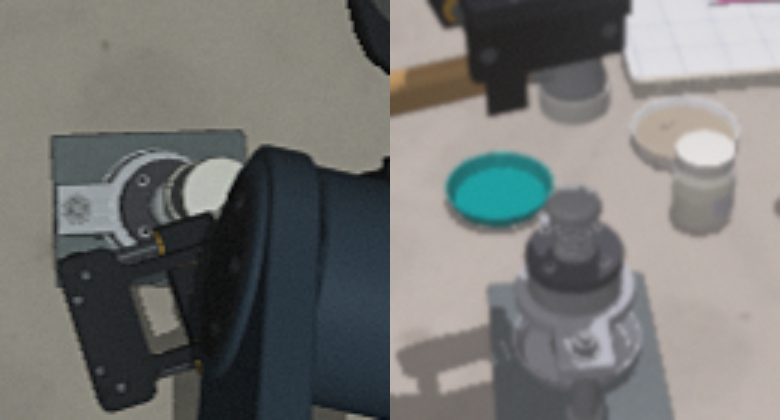

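Run:
```python
from h import *
s=bot.capture("side");cv2.imwrite("pics/side_after.png",s);s0=cv2.imread("pics/side0.png")
print("pellet pan px",proj("side",(.539,.025,.018)),proj("side",(.539,.025,.069)),st())
f=lambda I:cv2.resize(I[240:315,225:300],None,fx=5.3,fy=5.3,interpolation=cv2.INTER_CUBIC)
t=np.hstack([f(s0),f(s)]);t=cv2.convertScaleAbs(t,alpha=1.5);cv2.imwrite("pics/pan.png",t)
d=cv2.absdiff(s,s0)[240:315,225:300].max(2);print(np.argwhere(d>25)[:40]+[240,225],(d>25).sum())
```

```text
6.925 p [0.4948 0.0131 0.2393] z [-0.003 -0.001 -1.   ] yaw-u 17.794962307636382 op 0.20451003487001146 F [ 0.5  0.6 -3.4] M [ 0.04  0.16 -0.04]
pellet pan px [261.93196198 284.14084636] [261.73107081 265.06349762] None
[[240 254]
 [240 255]
 [240 256]
 [240 257]
 [240 258]
 [240 259]
 [240 260]
 [240 261]
 [240 262]
 [240 263]
 [240 264]
 [240 265]
 [240 266]
 [240 267]
 [240 268]
 [241 255]
 [241 256]
 [241 257]
 [241 258]
 [241 259]
 [241 260]
 [241 261]
 [241 262]
 [241 263]
 [241 264]
 [241 265]
 [241 266]
 [242 259]
 [242 260]
 [242 261]
 [242 262]
 [242 263]
 [242 264]
 [253 246]
 [254 246]
 [255 246]
 [255 247]
 [255 250]
 [256 246]
 [256 247]] 1018
```

View pics/pan.png

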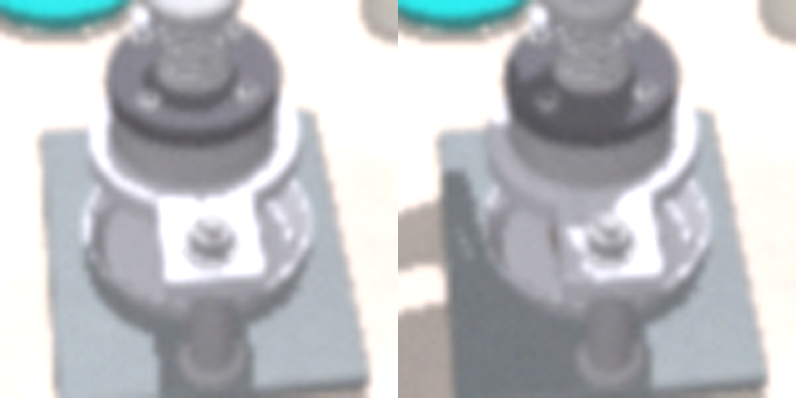

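Run:
```python
from h import *
s=cv2.imread("pics/side_after.png").astype(int);s0=cv2.imread("pics/side0.png").astype(int)
for r in range(277,294,1): print(r,[tuple(s[r,c]-s[r,c,0]) [1:] for c in range(250,257)],"|",[tuple((s0[r,c]-s0[r,c,0]))[1:] for c in range(250,257)]) if 0 else print(r,"R-B after",s[r,247:258,2]-s[r,247:258,0],"before",s0[r,247:258,2]-s0[r,247:258,0])
```

```text
277 R-B after [-5 -6 -6 -5 -5 -5 -5 -6 -5 -7 -6] before [-5 -5 -6 -7 -6 -8 -7 -7 -8 -9 -8]
278 R-B after [-5 -4 -6 -5 -6 -5 -6 -6 -5 -6 -6] before [ -6  -5  -5  -4  -5  -6  -6  -8  -8 -10  -9]
279 R-B after [-5 -6 -5 -4 -5 -5 -5 -5 -5 -6 -7] before [ -5  -5  -5  -4  -5  -4  -6  -6  -8 -10 -10]
280 R-B after [-5 -6 -6 -4 -6 -4 -6 -4 -6 -5 -6] before [ -4  -5  -6  -5  -5  -5  -6  -7 -10  -9 -10]
281 R-B after [-5 -6 -5 -5 -6 -5 -5 -4 -5 -6 -6] before [ -5  -6  -6  -5  -7  -5  -5  -8  -9  -8 -10]
282 R-B after [-7 -5 -5 -5 -7 -7 -4 -3 -5 -7 -6] before [-6 -6 -6 -5 -6 -6 -6 -7 -9 -9 -8]
283 R-B after [-7 -7 -6 -6 -6 -6 -2  0 -3 -6 -8] before [ -7  -6  -5  -6  -6  -6  -6  -7  -9  -9 -10]
284 R-B after [-7 -6 -7 -6 -6 -4 -1  2 -4 -6 -7] before [ -6  -6  -5  -6  -6  -7  -6  -6  -9 -10  -9]
285 R-B after [-6 -7 -6 -7 -6 -6 -2  1 -3 -6 -8] before [ -6  -6  -6  -6  -7  -6  -5  -6  -9  -9 -10]
286 R-B after [-6 -8 -6 -7 -8 -6 -3  0 -4 -5 -7] before [ -6  -6  -6  -6  -7  -6  -6  -6  -7  -9 -10]
287 R-B after [-6 -6 -6 -5 -5 -7 -4 -2 -3 -6 -6] before [-6 -6 -6 -6 -7 -6 -6 -7 -7 -8 -8]
288 R-B after [-6 -6 -6 -5 -6 -6 -6 -4 -5 -4 -7] before [-6 -7 -5 -6 -6 -7 -6 -6 -7 -8 -9]
289 R-B after [-5 -6 -5 -6 -5 -6 -5 -5 -4 -5 -6] before [-7 -5 -7 -6 -6 -7 -5 -5 -7 -7 -9]
290 R-B after [-5 -6 -6 -7 -6 -6 -5 -5 -6 -5 -6] before [ -6  -6  -6  -5  -6  -7  -5  -6  -6  -8 -10]
291 R-B after [-7 -5 -6 -7 -6 -6 -5 -6 -6 -6 -7] before [ -6  -5  -6  -6  -7  -4  -5  -5  -6  -8 -10]
292 R-B after [-6 -6 -6 -6 -5 -5 -7 -7 -5 -6 -6] before [ -6  -6  -5  -5  -5  -6  -6  -5  -6  -9 -10]
293 R-B after [-4 -6 -5 -7 -5 -6 -6 -4 -6 -6 -6] before [-6 -6 -5 -6 -5 -5 -6 -5 -7 -6 -7]
```

A brown sliver has appeared at (254,282–287), exactly where the pellet's left edge should show in the pan (predicted centre (262,284)). It wasn't there before. The ejector is back at its original image position. Now I carry the mallet back to its free original spot.

Run:
```python
from h import *
st();print(row((.4347,.3064,.24),17.85))
```

```text
6.925 p [0.4948 0.0131 0.2393] z [-0.003 -0.001 -1.   ] yaw-u 17.794962307636382 op 0.20451003487001146 F [ 0.5  0.6 -3.4] M [ 0.04  0.16 -0.04]
[-0.162, 1.488, -0.004, 0.0, -0.002, -0.001]
```

Request:
carry_out:
  targets:
    - [-0.02, 0.15, 0, 0, 0, 0]
    - [-0.04, 0.35, 0, 0, 0, 0]
    - [-0.06, 0.55, 0, 0, 0, 0]
    - [-0.08, 0.75, 0, 0, 0, 0]
    - [-0.1, 0.9, 0, 0, 0, 0]
    - [-0.1, 0.98, 0, 0, 0, 0]
    - [-0.1, 0.98, 0, 0, 0, 0]

```text
time_s: 7.8
position: [0.4528, 0.2061, 0.2383]
tcp_rot: [[-0.952, -0.307, -0.005], [-0.307, 0.952, -0.002], [0.005, -0.0, -1.0]]
force: [-0.2, -0.6, -2.6]
opening: 0.206
```

Run:
```python
from h import *
st();print(row((.4347,.3064,.24),17.85),row((.4347,.3064,.08),17.85))
```

```text
7.8 p [0.4528 0.2061 0.2383] z [-0.005 -0.002 -1.   ] yaw-u 17.901540805129773 op 0.20556374096311567 F [-0.2 -0.6 -2.6] M [ 0.02  0.14 -0.08]
[-0.068, 0.505, -0.009, -0.0, -0.003, 0.001] [-0.072, 0.505, 0.791, -0.0, -0.003, 0.001]
```

Request:
carry_out:
  targets:
    - [-0.03, 0.2, 0, 0, 0, 0]
    - [-0.06, 0.4, 0.05, 0, 0, 0]
    - [-0.07, 0.505, 0.2, 0, 0, 0]
    - [-0.07, 0.505, 0.4, 0, 0, 0]
    - [-0.07, 0.505, 0.58, 0, 0, 0]
    - [-0.07, 0.505, 0.7, 0, 0, 0]
    - [-0.072, 0.505, 0.79, 0, 0, 0]
    - [-0.072, 0.505, 0.79, 0, 0, 0]
    - [-0.072, 0.505, 0.79, 0, 0, 0]

```text
time_s: 8.93
position: [0.4355, 0.3059, 0.0806]
tcp_rot: [[-0.952, -0.306, -0.004], [-0.306, 0.952, -0.002], [0.005, -0.0, -1.0]]
force: [0.7, -0.1, -3.5]
opening: 0.202
```

Run:
```python
from h import *
st();print(row((.4347,.3064,.0385),17.85))
s=bot.capture("side");b=cv2.resize(s[130:230,160:280],None,fx=5,fy=5,interpolation=cv2.INTER_CUBIC);cv2.imwrite("pics/pre_set.png",b)
h=np.array([.4347,.3064,.08])+np.array([.952,.306,0])*.0446
print(proj("side",h+[0,0,-.038]),proj("side",[.4347-.083*.952,.3064-.083*.306,.078]))
```

```text
8.925 p [0.4355 0.3059 0.0806] z [-0.004 -0.002 -1.   ] yaw-u 17.848317892575768 op 0.2023569973378543 F [ 0.7 -0.1 -3.5] M [ 0.03  0.14 -0.05]
[0.002, 0.004, 0.21, -0.0, -0.003, -0.0]
[229.52314171 193.07889355] [176.37975902 191.29815373]
```

View pics/pre_set.png

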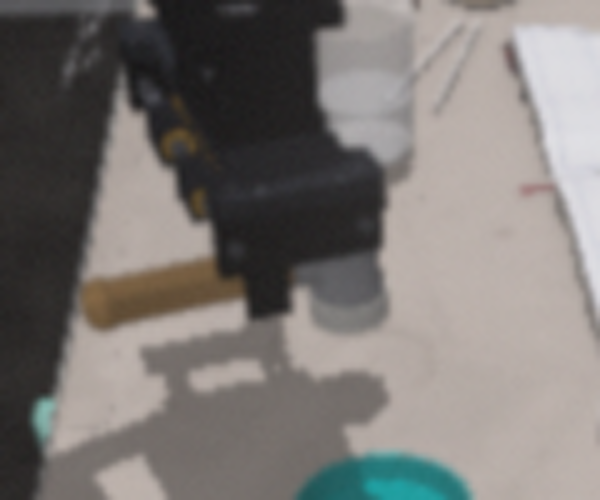

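The mallet is still level: I see the handle end at about (179,191) and predicted (176,191). Now I lower it gently.

Request:
carry_out:
  targets:
    - [0, 0, 0.06, 0, 0, 0]
    - [0, 0, 0.12, 0, 0, 0]
    - [0, 0, 0.16, 0, 0, 0]
    - [0, 0, 0.18, 0, 0, 0]
    - [0, 0, 0.19, 0, 0, 0]
    - [0, 0, 0.2, 0, 0, 0]
    - [0, 0, 0.205, 0, 0, 0]
    - [0, 0, 0.205, 0, 0, 0]
    - [0, 0, 0.205, 0, 0, 0]

```text
time_s: 10.1
position: [0.4355, 0.3061, 0.0401]
tcp_rot: [[-0.952, -0.307, -0.003], [-0.307, 0.952, -0.001], [0.004, -0.0, -1.0]]
force: [-0.1, 0.5, -3.7]
opening: 0.204
```

Request:
carry_out:
  targets:
    - [0, 0, 0.003, 0, 0, 0]
    - [0, 0, 0.006, 0, 0, 0]
    - [0, 0, 0.009, 0, 0, 0]
    - [0, 0, 0.009, 0, 0, 0]

```text
time_s: 10.6
position: [0.4355, 0.3061, 0.0382]
tcp_rot: [[-0.952, -0.307, -0.003], [-0.307, 0.952, -0.001], [0.004, -0.0, -1.0]]
force: [-0.1, -0.0, -3.1]
opening: 0.202
```

Request:
carry_out:
  targets:
    - [0, 0, 0.003, 0, 0, 0]
    - [0, 0, 0.006, 0, 0, 0]
    - [0, 0, 0.006, 0, 0, 0]

```text
time_s: 10.98
position: [0.4354, 0.3061, 0.0372]
tcp_rot: [[-0.952, -0.307, -0.003], [-0.307, 0.952, -0.001], [0.004, -0.0, -1.0]]
force: [-1.4, -1.2, -0.1]
opening: 0.2
```

Run:
```python
from h import *
st()
```

```text
10.975 p [0.4354 0.3061 0.0372] z [-0.003 -0.001 -1.   ] yaw-u 17.866395251245574 op 0.19972246981494893 F [-1.4 -1.2 -0.1] M [-0.04  0.19  0.01]
```

The bench now carries the mallet's weight (force about 0). Releasing.

Request:
carry_out:
  targets:
    - [0, 0, 0, 0, 0, 0]
    - [0, 0, 0, 0, 0, 0]
    - [0, 0, 0, 0, 0, 0]
    - [0, 0, 0, 0, 0, 0]
    - [0, 0, 0, 0, 0, 0]
    - [0, 0, 0, 0, 0, 0]
    - [0, 0, 0, 0, 0, 0]
    - [0, 0, 0, 0, 0, 0]
  jaw: 0.5

```text
time_s: 11.98
position: [0.4354, 0.3061, 0.0372]
tcp_rot: [[-0.952, -0.307, -0.003], [-0.307, 0.952, -0.001], [0.004, -0.0, -1.0]]
force: [-1.0, -0.4, -0.8]
opening: 0.743
```

Request:
carry_out:
  targets:
    - [0, 0, -0.1, 0, 0, 0]
    - [0, 0, -0.25, 0, 0, 0]
    - [0, 0, -0.45, 0, 0, 0]
    - [0, 0, -0.7, 0, 0, 0]
    - [0, 0, -0.9, 0, 0, 0]
    - [0.2, 0.2, -1, 0, 0, 0]
    - [0.4, 0.4, -1, 0, 0, 0]
    - [0.6, 0.6, -1, 0, 0, 0]
    - [0.7, 0.8, -1, 0, 0, 0]
    - [0.7, 0.9, -1, 0, 0, 0]
    - [0.7, 0.9, -1, 0, 0, 0]

```text
time_s: 13.35
position: [0.2481, 0.4358, 0.2378]
tcp_rot: [[-0.951, -0.309, -0.002], [-0.309, 0.951, -0.001], [0.002, 0.0, -1.0]]
force: [0.1, 0.4, 0.1]
opening: 0.75
```

Run:
```python
from h import *
st()
cv2.imwrite("pics/endtop.png",bot.capture("top"));cv2.imwrite("pics/endside.png",bot.capture("side"))
a=cv2.imread("pics/endtop.png");b=cv2.imread("pics/endside.png");
d=cv2.absdiff(b,cv2.imread("pics/side0.png"));
f=lambda I:cv2.resize(I[225:300,225:300],None,fx=4,fy=4,interpolation=cv2.INTER_CUBIC)
W=np.zeros((600,800,3),np.uint8);W[:300,:400]=cv2.resize(a,(400,300));W[:300,400:]=cv2.resize(b,(400,300));W[300:,:300]=f(b);W[300:,300:600]=f(d)
cv2.imwrite("pics/end.png",W)
```

```text
13.35 p [0.2481 0.4358 0.2378] z [-0.002 -0.001 -1.   ] yaw-u 17.989640333784845 op 0.7500621461312638 F [0.1 0.4 0.1] M [0.03 0.01 0.02]
```

View pics/end.png

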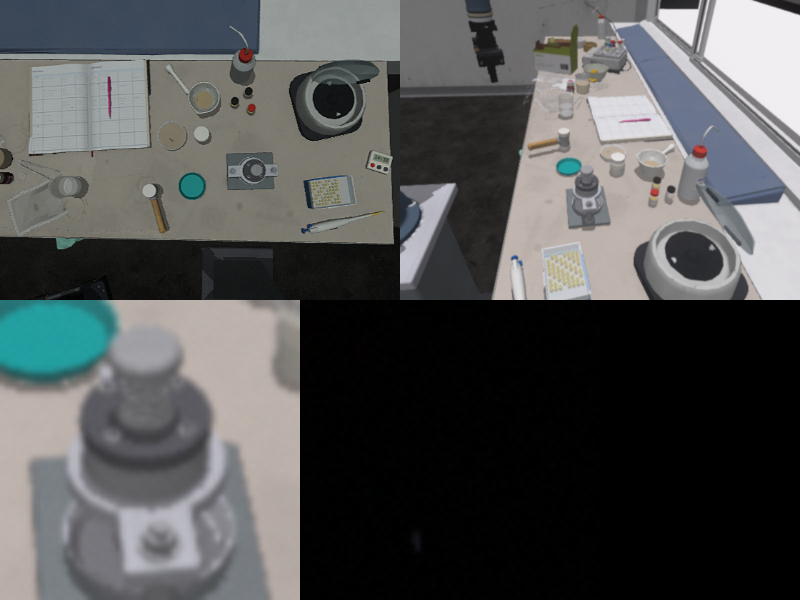

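The mallet stands upright back at its spot. In the difference crop against the first picture the stand area differs only at the pellet sliver, at about (254,285) in the full image. So the ejector is fully up and the pan hasn't moved. Handing in.

Run:
```python
from h import *
d=cv2.absdiff(cv2.imread("pics/endside.png"),cv2.imread("pics/side0.png")).max(2);m=(d>25).astype(np.uint8)
N,l,s,c=cv2.connectedComponentsWithStats(m);print([ (x[:5].tolist()) for x in s[1:] if x[4]>8])
print(bot.hand_in())
```

```text
[[76, 0, 71, 116, 3392], [105, 14, 15, 3, 22], [180, 208, 14, 3, 16], [0, 256, 66, 32, 975], [0, 319, 11, 16, 101], [3, 331, 15, 14, 100], [0, 347, 8, 8, 33], [112, 409, 17, 11, 156]]
the job is handed in; nothing more can be done
None
```

The pellet appears to be in the pan. I gripped the mallet about 45 mm from its head axis and struck the ejector once, commanded at about 0.26 m/s to a depth of about 18 mm. I retracted at once, then set the mallet gently back on its original free spot, backed the arm away and handed in at about 13.5 s.

- **Pellet:** The bridge hides most of the pan. The evidence is a thin brown sliver at (254,285) in the side view, where the left edge of a pellet in the pan should show; it was not there before the blow.
- **Ejector:** It is back in its starting position in the side view.
- **Bystanders:** The mortar, petri dish, sample jar and turquoise dish show no change in the side view. The other differences there lie at the arm, in the dark area left of the bench and in a thin strip by the mallet handle's edge.
- **Mallet:** It stands level, and the wrist force read near zero before I released it.

I did not measure the ejector's actual speed or depth during the blow; those figures are what I commanded. No check failed or disagreed.

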